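# Set up the charcoal grill on the barbecue ledge and load its dome

## Robot

A 6-joint arm with a two-finger parallel gripper is mounted at the origin on the work surface. World frame = base frame: x ahead of the robot, y to its left, z up, the work surface at z = 0. Lengths are in mm, angles in rad, forces in N, time in s.
With the tool pointing down it reaches from about 300 to 775 mm from the base axis. Payload 14.6 kg.
Tool frame: the origin (TCP) lies on the centre line of the jaws, within the pads' length; the fingertips stand 19 mm ahead of it and the grasp point (between the pads) is the TCP (bot.tip_reach is the distance from the TCP to the fingertips, in mm); y points along the fingers, x is the direction in which the jaws open and shut, and the axes are right-handed (so a half turn about y gives the same grasp; the last joint's range is limited). The gripper opens to 85 mm and grips with 20 to 120 N. Pads are 22 mm wide; open, the fingers measure 114 mm over their backs; the gripper's body (76 mm by 85 mm) begins 54 mm behind the grasp point. The pads swing forward as they close: fully open they stand 13 mm farther back than shut.
Start: joints at [-1.184, 0.3, 1.521, -0, 1.321, -0.067], TCP at [241.103, -494.327, 250.281] pointing down, gripper open.
Joint ranges: [-3.03, 3.03], [-0.79, 2.21], [0.23, 2.52], [-1.04, 4.18], [0, 3.07], [-2.55, 2.55]. Speed limits (rad/s): [2.22, 2.22, 2.57, 3.14, 3.14, 3.14].

## Interface

Orientations are given as a unit quaternion [w, x, y, z].
In Python, from rig import bot gives the robot as it stands. Calls block until the motion is done:
- bot.move_to(position, orientation): joint-space move of the TCP to a pose.
- bot.servo_line(position, attitude=None, speed=150, until_force=None): straight line of the TCP; attitude=None keeps the orientation; speed is the mean speed in mm/s. With until_force (N) it stops when the force on the tool has changed by that much, and returns True; else False.
- bot.move_joints(angles): joint-space move.
- bot.move_gripper(opening, grip_force=None): finger opening in mm; grip_force is the grip in N (None keeps the last); returns when the fingers have stopped.
- bot.dwell(seconds).
- bot.ik(position, orientation): joint angles nearest the present ones, or None.
- bot.read_state(): the state.
- bot.read_camera(name): name is "side" or "top"; returns a dict with "image" (384x512x3 uint8, blue, green, red), "depth" (384x512 float32, mm along the optical axis (not along the pixel's ray), 0 where there is no reading), "fovy" (degrees; the focal length in pixels is half the picture's height over the tangent of half this angle, whatever the lens; pixels are square), "cx", "cy" (the principal point, pixels), "eye" and "attitude" of the camera in the world. Camera axes: x right, y down, z forward; pixel columns grow to the right and rows downward; lengths in mm; the calibration is good to about 2 mm. A picture is of the moment at which its call begins.
A pose or a line that the arm cannot do raises bot.MotionError and nothing moves.
- bot.finish_job(): hands the job in, once; it reports no verdict.
The state is a dict: "clock": time; "joint_positions": joint angles; "qvel": joint speeds; "effort": joint torques, N m; "ee_pos": TCP position; "tool_rot": TCP orientation; "ft_force": force on the tool from outside, world axes, zero at the start; "moment": the same for the moment, N m; "grip_width": finger opening in mm.
Only numpy, scipy, OpenCV 4.12 (cv2) and the standard library are available. Lean on these libraries where they do the work, as an engineer would, in place of code of your own. Each camera call takes 0.05 s, during which the arm holds its last target. There are 200 camera calls.

## Task

Get the little charcoal grill ready for its first round: put every fallen gum nut from the stone into the scrap pail, and seat the domed grill pan level and fully home in the mouth of the charcoal stove. With the pan in place, balance the onion half, cut face down, on the very top of the dome, and stand all the corn rounds around it on the dome, each flat on a cut face and none down in the moat. Leave the skewer cup, the flipper and the lid lifter where they are.

Things in the scene. Friction and masses are not known exactly. Their poses are not given: they have to be found in the camera images.
- stove: charcoal bucket stove, galvanised jacket with a terracotta liner, 130 mm high, 160 mm across at the foot, 198 mm at the top; too heavy to move. Origin: centre of its underside on the stone, z up. The liner's mouth is a funnel 166 mm across at the rim (127 mm up) narrowing to 138 mm some 28 mm lower, charcoal below that; three knobs on the rim, tops 130 mm up, carry the pan. Its position differs from start to start.
- stove_mouth (a point): centre of the stove's mouth, level with the tops of the rim's three knobs, 130 mm above the stone
- pan: loose domed cast aluminium grill pan, about 0.42 kg, 220 mm across the lip; origin: centre of its underside, z up, x from ear a to ear b. Starts upright on the stone. Below is a tapered skirt, 132 mm across at the foot, 160 mm at its top, 26 mm high. The moat's flat underside, at the skirt's top, rests on the three knobs of the stove's rim when home, with 3 mm play all round: origin then 104 mm above the stone.
- pan_crown (a point): top of the pan's dome, 53 mm above the pan's underside (157 mm above the stone when home). The dome is a spherical cap of 180 mm radius, 176 mm across at its foot, which lies 23 mm below the crown; around it runs a flat moat 16 mm wide with an outer lip 12 mm high. Food laid square to the slope stays by friction out to 60 mm; let go level there it rocks over and slides to the moat.
- pan_ear_a (a point): centre of one of the pan's two ears, on its -x side: a level lug 36 mm wide (along the pan's y), 12 mm thick, standing out 35 mm beyond the lip; centre 126 mm from the pan's axis, 36 mm above its underside. Pinched across its 36 mm width with 80 N or more it carries the pan with little droop.
- pan_ear_b (a point): centre of the other ear, alike, on the pan's +x side
- platter: white melamine platter 200 x 190 mm, floor 5 mm above the stone, low 10 mm rim, fixed during a run; origin: centre of its underside. The food starts on it.
- onion_center (a point): half a red onion, cut face down on the platter: 50 mm across, 38 mm high to its tip, mass about 55 g; the point lies on its axis 14 mm above the cut face, z from the cut face to the tip. Its sides are upright between 5 and 18 mm above the cut face
- corn0_center (a point): corn round (wheel cut from a cob), cylinder 38 mm across, 26 mm high, about 33 g, standing on a cut face; the point is its centre, z its axis. 2 or 3 of the three rounds are present
- corn1_center (a point): corn round (wheel cut from a cob), cylinder 38 mm across, 26 mm high, about 33 g, standing on a cut face; the point is its centre, z its axis. 2 or 3 of the three rounds are present
- corn2_center (a point): corn round (wheel cut from a cob), cylinder 38 mm across, 26 mm high, about 33 g, standing on a cut face; the point is its centre, z its axis. 2 or 3 of the three rounds are present
- nut0_center (a point): gum nut, woody urn 33 mm long and 31 mm across, about 15 g, lying on the stone with its axis (x) level; the point is its centre, 15 mm above the stone. It can roll. 3 or 4 of the four are present
- nut1_center (a point): gum nut, woody urn 33 mm long and 31 mm across, about 15 g, lying on the stone with its axis (x) level; the point is its centre, 15 mm above the stone. It can roll. 3 or 4 of the four are present
- nut2_center (a point): gum nut, woody urn 33 mm long and 31 mm across, about 15 g, lying on the stone with its axis (x) level; the point is its centre, 15 mm above the stone. It can roll. 3 or 4 of the four are present
- nut3_center (a point): gum nut, woody urn 33 mm long and 31 mm across, about 15 g, lying on the stone with its axis (x) level; the point is its centre, 15 mm above the stone. It can roll. 3 or 4 of the four are present
- pail_rim (a point): centre of the mouth of the galvanised scrap pail, 95 mm above the stone; inside 118 mm across at the rim, 90 mm at the floor, floor 4 mm above the stone. The pail stands fixed during a run
- cup_mid (a point): middle of a blue ceramic cup, 68 mm across, 82 mm high, with bamboo skewers reaching 145 mm above the stone; to be left alone
- flipper_mid (a point): middle of a black nylon flipper 340 mm long lying flat along its own x axis, blade (75 mm wide) at +x; to be left alone
- lifter_mid (a point): middle of a steel lid lifter 150 mm long lying flat along its own x axis; to be left alone
Things that resemble listed ones, but are neither listed nor needed, are in the scene too. Leave any blue or green look-alike of the part that bears corn0_center alone.

How it is judged (in metres and radians):
On the way, in this order (a step that is already met when the one before it is completed fails the run):
1. the domed pan sits level and fully home in the stove's mouth (horizontal distance between pan_crown and stove_mouth below 0.008 m and z of pan_crown in the frame of stove between 0.15 and 0.163 m and angle between pan_crown's own z axis and vertical below 0.06 rad), for 0.3 s.
2. with the pan home, the onion half is on the crown and every corn round is on the dome (all of step 1 and horizontal distance between onion_center and pan_crown below 0.016 m and angle between onion_center's own z axis and vertical below 0.25 rad and z of onion_center in the frame of pan_crown between 0.005 and 0.022 m and horizontal distance between each of corn0_center, corn1_center, corn2_center and pan_crown below 0.072 m and (angle between corn0_center's own z axis and vertical below 0.55 rad or angle between corn0_center's own z axis and vertical above 2.59 rad) and z of corn0_center in the frame of pan_crown between -0.012 and 0.018 m and (angle between corn1_center's own z axis and vertical below 0.55 rad or angle between corn1_center's own z axis and vertical above 2.59 rad) and z of corn1_center in the frame of pan_crown between -0.012 and 0.018 m and (angle between corn2_center's own z axis and vertical below 0.55 rad or angle between corn2_center's own z axis and vertical above 2.59 rad) and z of corn2_center in the frame of pan_crown between -0.012 and 0.018 m), for 0.3 s.
At the end, for the whole second after the job is handed in: Pan home: axis within 8 mm, height within 6 mm, level within 0.06 rad. Onion cut face down within 16 mm of the crown, tilt under 0.25 rad. Every corn round on the dome on a cut face, within 72 mm of the crown sideways, tilt under 0.55 rad. Every gum nut in the pail below the rim (all of step 2 and horizontal distance between each of nut0_center, nut1_center, nut2_center, nut3_center and pail_rim below 0.055 m and z of nut0_center in the frame of pail_rim between -0.1 and -0.012 m and z of nut1_center in the frame of pail_rim between -0.1 and -0.012 m and z of nut2_center in the frame of pail_rim between -0.1 and -0.012 m and z of nut3_center in the frame of pail_rim between -0.1 and -0.012 m); the robot touches nothing.
It fails at once if the skewer cup is knocked over or moved more than 40 mm (angle between cup_mid's own z axis and vertical above 0.4 rad or distance of cup_mid from where it was at the start of the episode above 0.04 m).
It fails at once if the flipper is moved more than 50 mm (distance of flipper_mid from where it was at the start of the episode above 0.05 m).
It fails at once if the lid lifter is moved more than 50 mm (distance of lifter_mid from where it was at the start of the episode above 0.05 m).
Of nut0, nut1, nut2, nut3 only 3 to 4 are there at a start; the rules pass over those that are not, and their reading is None.
Of corn0, corn1, corn2 only 2 to 3 are there at a start; the rules pass over those that are not, and their reading is None.
At some moment in a run one of nut0, nut1, nut2, nut3, corn0, corn1, corn2 may be knocked a few centimetres aside while the robot is not near it.
It also fails if it takes over 208 s, if anything falls off the work surface, if the arm or the gripper's body presses on something with over 40 N, if the wrist force passes 120 N, or if a joint passes its speed limit or range.

## Working session

There is one attempt and no reset: what is moved stays moved. The work goes in short steps, each a Python script; the robot and the scene stay as the last script left them, time stands still between calls to the robot, and variables do not carry over. Pictures are saved under pics/ and viewed, about 12 in all and at most 16, crops included, and the job is handed in when it is done.

```bash
ls; mkdir -p pics; python3 - <<'E'
from rig import bot
import cv2, numpy as np
for n in ("top","side"):
    c=bot.read_camera(n)
    cv2.imwrite(f"pics/{n}0.png",cv2.resize(c["image"],(800,600),interpolation=cv2.INTER_CUBIC))
    np.savez(f"{n}0.npz",**{k:np.array(v) for k,v in c.items()})
    print(n,c["fovy"],c["cx"],c["cy"],c["eye"],c["attitude"],(c["depth"]==0).mean())
print(bot.read_state())
E
```

```text
pics
top 57.92838629471545 249.28039214994823 197.6703186090734 [ 420.20201305  -43.41417969 1411.1325975 ] [-0.02937141  0.71041616 -0.70235455  0.03382745] 0.00390625
side 56.362279387817296 258.07591689595995 193.4174433363725 [ 247.64925416 -737.53010876  854.34001815] [-0.38023073  0.90439219 -0.17469701  0.08354826] 0.0038401285807291665
{'clock': 0.1, 'joint_positions': array([-1.18356747e+00,  3.00443555e-01,  1.52153603e+00,  1.27170433e-05,
        1.32067819e+00, -6.65933572e-02]), 'qvel': array([-0.00082846, -0.00232098, -0.00144309, -0.00050944, -0.00062712,
        0.00199604]), 'effort': array([ 1.47840958e-03, -5.44379389e+01, -3.62368298e+01, -3.55377620e-05,
        3.04873131e-03, -1.93335626e-05]), 'ee_pos': array([ 241.05345311, -494.1499888 ,  249.7554663 ]), 'tool_rot': array([ 0.59989063, -0.59944285,  0.37500224, -0.3743966 ]), 'ft_force': array([-0.39650451, -0.01591947, -0.34555325]), 'moment': array([-0.00851815,  0.03939139,  0.02772245]), 'grip_width': 85.43729003179254}
```

View pics/top0.png

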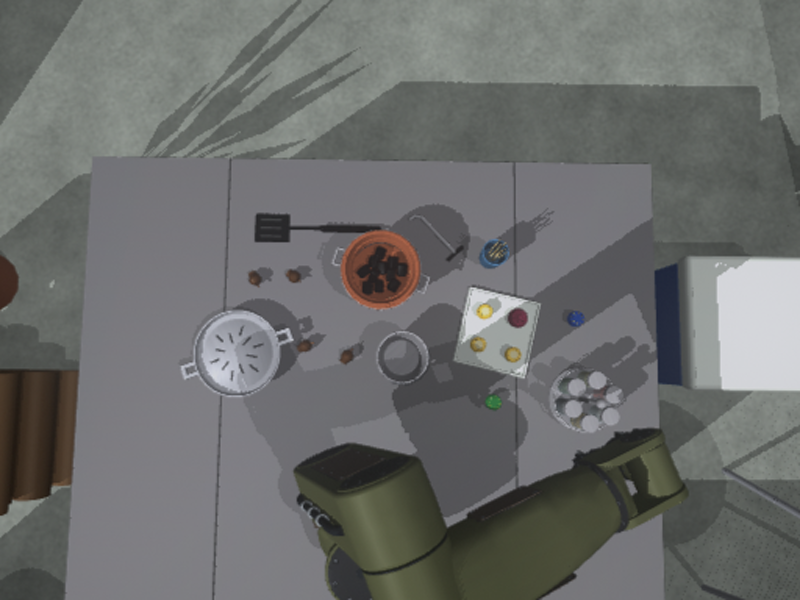

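View pics/side0.png

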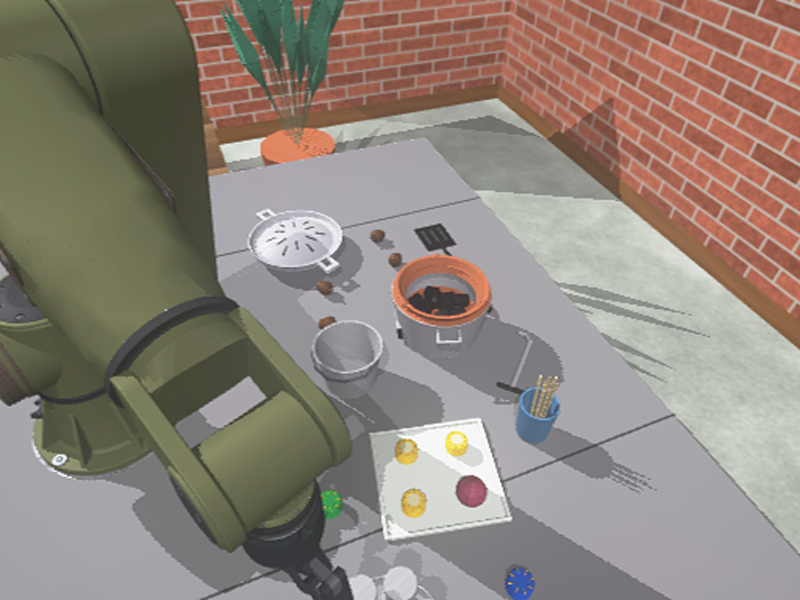

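Top view (800x600 px): pan (237,352), stove (381,268), pail (402,356), nuts (255,278), (293,275), (305,345), (346,356), onion (517,318). There are three yellow rounds on the platter, at (485,312), (478,344) and (513,354). Look-alikes are the blue one (576,319), the green one (493,402), and possibly one of the yellows. The side view agrees. Next I'll deproject and take a close crop.

```bash
cat > h.py <<'E'
import numpy as np, cv2
from scipy.spatial.transform import Rotation as R
def rot(q): return R.from_quat([q[1],q[2],q[3],q[0]])
def cloud(c):
    d=c["depth"]; h,w=d.shape; f=h/2/np.tan(np.radians(float(c["fovy"]))/2)
    v,u=np.mgrid[:h,:w]
    p=np.stack([(u-c["cx"])/f*d,(v-c["cy"])/f*d,d],-1)
    return rot(c["attitude"]).apply(p.reshape(-1,3)).reshape(h,w,3)+c["eye"]
def blobs(c,xr,yr,zr,cond,minn=8):
    """connected blobs of pixels whose cloud is in the box and colour satisfies cond(hsv)"""
    P=cloud(c); hsv=cv2.cvtColor(c["image"],cv2.COLOR_BGR2HSV).astype(int)
    m=cond(hsv)&(c["depth"]>0)
    for i,r in enumerate((xr,yr,zr)): m&=(P[...,i]>r[0])&(P[...,i]<r[1])
    n,l,s,ce=cv2.connectedComponentsWithStats(m.astype(np.uint8))
    return [(ce[i].round(1),P[l==i]) for i in range(1,n) if s[i,4]>=minn]
E
python3 - <<'E'
import numpy as np,cv2
from h import *
np.set_printoptions(suppress=True,precision=1)
for n in ("top","side"):
    c=dict(np.load(n+"0.npz")); P=cloud(c)
    print(n)
    pts={"top":dict(pan=(237,352),stove=(381,268),pailfloor=(402,356),n0=(255,278),n1=(293,275),n2=(305,345),n3=(346,356),c1=(485,312),c2=(478,344),c3=(513,354),on=(517,318),earR=(283,337),earL=(190,371),stone=(160,450),stone2=(600,200),plat=(498,332),cup=(493,253),lift=(440,238),blue=(576,319),green=(493,402),jar=(585,400)),
     "side":dict(pan=(297,237),n0=(377,235),n1=(395,259),n2=(325,287),n3=(327,322),c1=(456,438),c2=(406,447),c3=(414,498),on=(471,488),stone=(560,480),earR=(330,268),earL=(264,214))}[n]
    for k,(u,v) in pts.items():print(k,P[int(v/1.5625),int(u/1.5625)])
    for name,cond,zr in (("yellow",lambda h:(h[...,0]>12)&(h[...,0]<35)&(h[...,1]>110)&(h[...,2]>90),(10,60)),("onion",lambda h:((h[...,0]>160)|(h[...,0]<4))&(h[...,1]>80),(10,60)),("nut",lambda h:(h[...,0]<18)&(h[...,1]>80),(8,45))):
        for ce,p in blobs(c,(250,760),(-400,400),zr,cond):
            print(name,ce*1.5625,len(p),p.mean(0),"min",p.min(0),"max",p.max(0))
a=dict(np.load("top0.npz"))["image"][170:265,280:385];b=dict(np.load("side0.npz"))["image"][260:384,200:362]
cv2.imwrite("pics/crop1.png",np.hstack([cv2.resize(a,(398,360)),cv2.resize(b,(398,360))]))
E
```

```text
top
pan [430.6 328.4  60.1]
stove [644.1 -25.6  74.6]
pailfloor [427.7 -84.    7.4]
n0 [621.6 292.8  41.4]
n1 [627.8 198.7  34.8]
n2 [452.4 162.5  33.6]
n3 [426.   59.2  32.6]
c1 [ 541.4 -294.1   31.5]
c2 [ 457.5 -274.1   30.2]
c3 [ 434.7 -365.2   31.7]
on [ 526.2 -373.7   32.9]
earR [472.7 224.1   3.8]
earL [381.5 463.3   1.8]
stone [179.3 529.7   2. ]
stone2 [ 844.7 -609.8    1. ]
plat [ 491.4 -332.1    0.8]
cup [ 701.5 -320.8    2.3]
lift [ 736.7 -180.1    5.6]
blue [ 524.6 -528.3   25.3]
green [ 312.1 -313.5   28. ]
jar [ 321.4 -532.7   67.5]
yellow [483.9 310.8] 46 [ 541.9 -293.3   29.7] min [ 525.4 -310.1   15.4] max [ 557.9 -276.8   37.8]
yellow [476.9 344.1] 46 [ 456.7 -274.8   29.7] min [ 441.5 -293.5   11.7] max [ 473.5 -259.    39.5]
yellow [511.4 354.5] 47 [ 431.  -363.1   28.3] min [ 414.8 -381.7   13.5] max [ 446.7 -349.    36. ]
onion [518.3 317.7] 82 [ 524.8 -379.9   35.1] min [ 506.4 -398.5   24.7] max [ 546.2 -362.4   45.1]
nut [291.4 275.9] 26 [626.3 201.7  29.1] min [615.9 190.7  16.4] max [637.7 214.2  39.9]
nut [252.2 279.5] 17 [615.8 302.1  28.5] min [607.2 295
[... 578 characters left out ...]
17.3   10. ] max [ 557.6 -280.8   32.8]
yellow [405.9 451.6] 129 [ 453.8 -286.5   25.9] min [ 438.4 -300.4   10.5] max [ 473.1 -263.6   33.1]
yellow [412.8 503.7] 159 [ 428.9 -374.7   26.2] min [ 413.  -389.7   11.1] max [ 449.1 -351.9   34. ]
onion [470.  489.1] 185 [ 520.6 -388.4   32.1] min [ 502.  -399.6   14.7] max [ 544.8 -368.7   43.9]
nut [375.2 233. ] 16 [613.  293.1  26.2] min [606.1 284.6  15.6] max [620.8 300.8  31.6]
nut [393.9 257.2] 30 [622.6 193.1  24.2] min [610.3 184.1  15.6] max [636.4 206.   32.6]
nut [321.9 284.7] 29 [440.7 162.1  24.3] min [432.4 151.3  13.6] max [449.  181.3  31.6]
nut [325.6 320.9] 39 [416.6  53.3  24.8] min [402.9  45.8  15.8] max [431.5  69.2  32.5]
```

View pics/crop1.png

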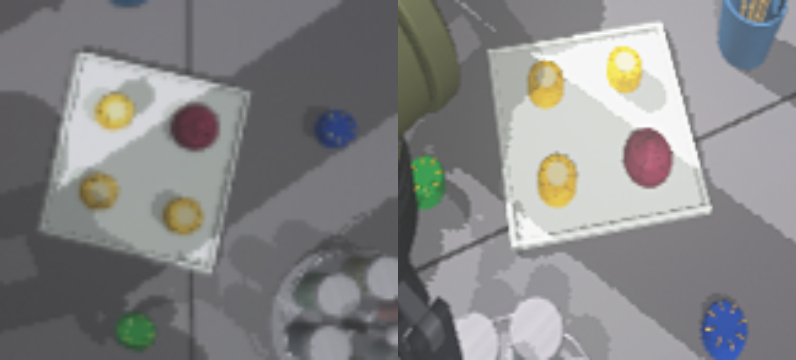

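The crop shows three real corn rounds: one lit at (115,110) and two in shadow at (100,190) and (183,215). The onion is at (195,127). The blue and green rounds are off the platter, so I'll ignore them. Next I'll fit the pan, stove and pail, and check the nuts against both views.

```bash
cat >> h.py <<'E'
def circ(p):
    A=np.c_[2*p[:,:2],np.ones(len(p))]; s=np.linalg.lstsq(A,(p[:,:2]**2).sum(1),rcond=None)[0]
    return s[:2],np.sqrt(s[2]+s[:2]@s[:2])
def rcirc(p,r0,c0,tol=8):
    from scipy.optimize import least_squares
    f=lambda s:np.hypot(p[:,0]-s[0],p[:,1]-s[1])-s[2]
    s=least_squares(f,[*c0,r0],loss="soft_l1",f_scale=2).x
    return s
COL=dict(corn=(lambda h:(h[...,0]>12)&(h[...,0]<35)&(h[...,1]>110)&(h[...,2]>90),11.,(10,60)),
 onion=(lambda h:((h[...,0]>160)|(h[...,0]<4))&(h[...,1]>80),16.,(10,60)),
 nut=(lambda h:(h[...,0]<18)&(h[...,1]>80),10.,(8,45)))
def find(cams,what,xr=(300,720),yr=(-420,400)):
    """centres seen by each camera (surface mean pushed back along the ray); lists per camera"""
    cond,back,zr=COL[what]; out=[]
    for c in cams:
        o=[]
        for ce,p in blobs(c,xr,yr,zr,cond):
            m=p.mean(0); d=c["eye"]-m; o.append(m-back*d/np.linalg.norm(d))
        out.append(o)
    return out
E
python3 - <<'E'
import numpy as np
from h import *
np.set_printoptions(suppress=True,precision=1)
for n in ("top","side"):
    c=dict(np.load(n+"0.npz")); P=cloud(c).reshape(-1,3); print(n)
    def ring(c0,rr,zr):
        d=np.hypot(P[:,0]-c0[0],P[:,1]-c0[1]); return P[(d>rr[0])&(d<rr[1])&(P[:,2]>zr[0])&(P[:,2]<zr[1])]
    q=ring((428,325),(0,113),(47,70)); print("dome",len(q)); 
    # sphere fit with fixed radius 180 on dome
    from scipy.optimize import least_squares
    s=least_squares(lambda s:np.linalg.norm(q-s,axis=1)-180,[428,325,-127],loss="soft_l1").x; print("sphere",s,s[2]+180)
    for z in ((30,46),):
        q=ring(s,(98,116),z); print("lip",rcirc(q,110,s[:2]),len(q))
    q=ring(s,(114,150),(25,60)); a=q[q[:,0]<s[0]-10]; b=q[q[:,0]>s[0]+10]
    print("ears",a.mean(0),len(a),b.mean(0),len(b), "dist",np.linalg.norm(a.mean(0)[:2]-b.mean(0)[:2]), "mid",(a.mean(0)+b.mean(0))/2)
    q=ring((640,-20),(60,115),(118,145)); print("stove",rcirc(q,95,(640,-20)),len(q),np.median(q[:,2]))
    q=ring((425,-75),(45,80),(85,105)); print("pail",rcirc(q,60,(425,-75)),len(q),q.mean(0))
    for w in ("nut","corn","onion"): print(w,*find([c],w)[0])
E
```

```text
top
dome 482
sphere [ 428.8  331.1 -125.2] 54.77734102312961
lip [428.7 331.5 104.6] 445
ears [382.2 453.8  42. ] 59 [473.9 207.9  41.7] 53 dist 262.3607992803757 mid [428.  330.8  41.8]
stove [633.9 -27.4  85.8] 479 126.19970419658193
pail [423.2 -82.7  60. ] 178 [422.8 -83.   94. ]
nut [627.7 203.4  19.4] [617.1 304.5  18.9] [444.3 170.2  16.9] [419.4  61.3  17.8]
corn [ 542.9 -295.3   18.9] [ 457.  -276.6   18.8] [ 431.1 -365.6   17.6]
onion [ 525.9 -383.7   19.6]
side
dome 222
sphere [ 425.1  326.1 -128. ] 52.00697135087434
lip [427.  327.9 106. ] 383
ears [380.6 450.1  38.3] 48 [472.5 205.5  38. ] 68 dist 261.33583323307045 mid [426.5 327.8  38.2]
stove [632.4 -32.1  86.6] 515 124.63533343571612
pail [421.7 -86.7  60.3] 318 [422.9 -79.3  92. ]
nut [615.7 300.7  20.2] [625.5 200.3  17.8] [442.3 169.4  17.6] [418.1  60.1  17.6]
corn [ 540.9 -299.    15.9] [ 456.2 -281.3   16.5] [ 431.1 -370.4   16.3]
onion [ 525.9 -386.6   16. ]
```

```bash
cat >> h.py <<'E'
from rig import bot
def quat(xdir,n=(0,0,1)):
    """tool y = -n (fingers), tool x along xdir projected square to n"""
    n=np.array(n,float); n/=np.linalg.norm(n); x=np.array(xdir,float); x-=n*(x@n); x/=np.linalg.norm(x)
    q=R.from_matrix(np.c_[x,-n,np.cross(x,-n)]).as_quat(); return np.array([q[3],*q[:3]])
def qd(deg): a=np.radians(deg); return quat((np.cos(a),np.sin(a),0))
def best(p,deg):
    """jaw angle deg or deg+180, whichever turns joint 6 least from 0"""
    o=[(abs(j[5]),d) for d in (deg,deg+180) for j in [bot.ik(p,qd(d))] if j is not None]
    return qd(min(o)[1])
def pick(p,deg,z,opening,grip,up=200):
    bot.move_gripper(opening)
    q=best([p[0],p[1],z],deg)
    bot.move_to([p[0],p[1],max(z+70,100)],q); bot.servo_line([p[0],p[1],z],speed=120)
    bot.move_gripper(0,grip); w=bot.read_state()["grip_width"]
    bot.servo_line([p[0],p[1],up],speed=250)
    return w
def cams(): return [bot.read_camera(n) for n in ("top","side")]
E
cat > nuts.py <<'E'
from h import *
PAIL=(422.5,-84.5)
def tobin():
    bot.move_to([*PAIL,200],best([*PAIL,200],90)); bot.servo_line([*PAIL,102],speed=200)
    print("held",bot.read_state()["grip_width"])
    bot.move_gripper(50); bot.servo_line([*PAIL,180],speed=300)
E
python3 - <<'E'
from nuts import *
for p,d in (((418.8,60.7),90),((443.3,169.8),-45),):
    print(pick(p,d,22,62,25)); tobin(); print(bot.read_state()["clock"])
q=cams(); print(find(q,"nut")); cv2.imwrite("pics/t1.png",q[0]["image"])
cv2.imwrite("pics/s1.png",cv2.resize(np.hstack([q[0]["image"],q[1]["image"]]),(800,300)))
E
```

```text
33.55905293045378
held 33.680440035888005
8.4
35.04906271455426
held 35.08038078149002
14.075
[[array([625.70597998, 203.84199489,  18.26297028]), array([616.84254645, 305.13762444,  19.26272427])], [array([618.26862821, 300.61904687,  17.53326344]), array([624.39133223, 198.08450155,  16.92296008]), array([416.42294196, -80.01808083,  24.82342491])]]
```

View pics/s1.png

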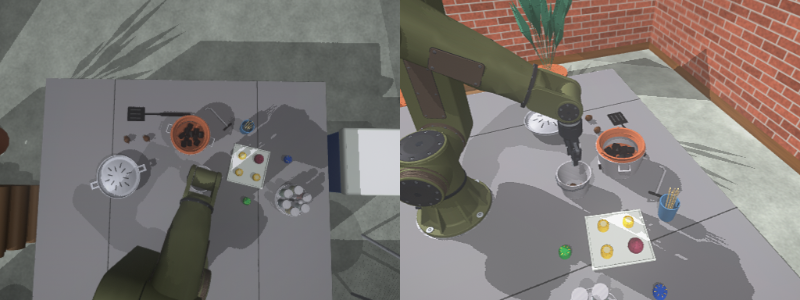

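Both near nuts are in the pail. In this picture (top on the left, side on the right) the other two remain at about (127,138) and (146,138). I'll do those two next, then the pan.

```bash
python3 - <<'E'
from nuts import *
for p,d in (((625.3,201.8),90),((617,302.7),90)):
    print(pick(p,d,22,62,25)); tobin(); print(bot.read_state()["clock"])
bot.move_to([422,-250,260],best([422,-250,260],90))
q=cams(); 
for c in q: print(*blobs_ if False else "", *find([c],"nut",yr=(-420,400))[0])
P=cloud(q[0]).reshape(-1,3); np.set_printoptions(suppress=True,precision=1)
for i,c in enumerate(q):
    P=cloud(c).reshape(-1,3); s=np.array([427.5,329.3]); d=np.hypot(*(P[:,:2]-s).T)
    e=P[(d>114)&(d<150)&(P[:,2]>25)&(P[:,2]<60)]
    a=e[e[:,0]<s[0]-10].mean(0); b=e[e[:,0]>s[0]+10].mean(0); print("ears",a,b,(a+b)/2)
cv2.imwrite("pics/t2.png",np.hstack([cv2.resize(q[0]["image"][180:270,100:300],(400,180)),cv2.resize(q[1]["image"][100:280,130:330],(400,360))[:180]]))
a=cv2.resize(q[0]["image"][185:265,105:305],(800,320));b=cv2.resize(q[1]["image"][195:265,180:280],(400,280))
cv2.imwrite("pics/t2.png",cv2.vconcat([a,cv2.copyMakeBorder(b,0,0,0,400,0)]))
for w in("corn","onion"): print(find(q,w))
E
```

```text
34.47907211251746
held 34.463947058033405
22.275
30.944333826610674
held 31.10958838699667
30.1833
[447.4534926  -77.68403471  22.98294789] [ 438.35465279 -108.11057498   28.28499101] [412.4070143  -64.22747302  22.92304715] [409.39574255 -94.63592036  24.50549567]
[408.73364006 -62.87511805  21.4352667 ] [446.26863362 -74.40158721  23.59260011]
ears [382.8 453.5  41.7] [475.1 212.1  41.5] [428.9 332.8  41.6]
ears [nan nan nan] [465.9 199.2  37.3] [nan nan nan]
[[array([ 542.6, -295. ,   18.7])], [array([ 540.9, -298.7,   16.3]), array([ 456.1, -281.2,   16.6]), array([ 431.1, -370.2,   16.3])]]
[[array([ 526.3, -381.2,   18.5])], [array([ 525.9, -385.3,   16. ])]]<stdin>:11: RuntimeWarning: Mean of empty slice.
  ret = um.true_divide(
```

View pics/t2.png

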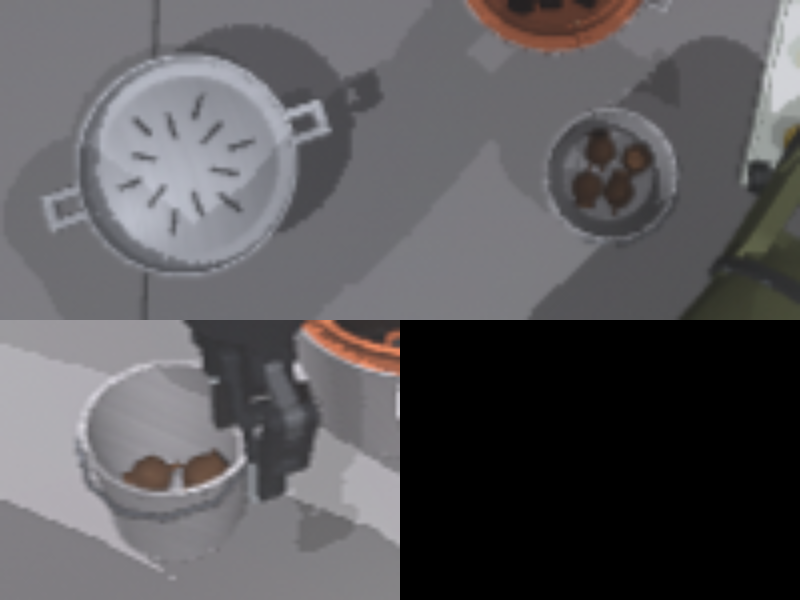

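All four nuts are in the pail: top crop (600,150), (637,158), (588,188), (620,188). The pan hasn't moved; ear b is at (308,120). Next I'll grip ear b and carry the pan above the stove.

```bash
python3 - <<'E'
from h import *
np.set_printoptions(suppress=True,precision=3)
e=[471.6,211.3]; t=[507.2,-29.7]
opts=[]
for k in (0,180):
    a=bot.ik([*e,36],qd(20.5+k)); b=bot.ik([*t,250],qd(-90+k)); print(k,a,b)
    if a is not None and b is not None: opts.append((max(abs(a[5]),abs(b[5])),k,b[5]-a[5]))
print(opts); k=min(opts)[1]
bot.move_gripper(70)
bot.move_to([*e,130],qd(20.5+k)); bot.servo_line([*e,36],speed=100)
bot.move_gripper(0,110); s=bot.read_state(); print(s["grip_width"],s["ft_force"])
bot.servo_line([*e,60],speed=60); s=bot.read_state(); print(s["grip_width"],s["ft_force"],s["moment"])
bot.servo_line([*e,255],speed=150)
bot.move_to([*t,255],qd(-90+k)); s=bot.read_state(); print(s["grip_width"],s["ft_force"],s["clock"])
q=cams(); open("k","w").write(str(k))
from scipy.optimize import least_squares
for n,c in zip(("top","side"),q):
    np.savez(n+"1.npz",**{k:np.array(v) for k,v in c.items()})
    P=cloud(c).reshape(-1,3); d=np.hypot(P[:,0]-633,P[:,1]+30)
    m=P[(d<80)&(P[:,2]>215)&(P[:,2]<330)]; print(len(m),m.mean(0))
    f=least_squares(lambda s:np.linalg.norm(m-s,axis=1)-180,[633,-30,90],loss="soft_l1").x; print("sphere",f,"top",f[2]+180)
cv2.imwrite("pics/t3.png",cv2.resize(np.hstack([q[0]["image"][80:300,120:400],q[1]["image"][60:280,150:430]]),(800,314)))
E
```

```text
0 [ 0.35   0.515  1.785 -0.     0.842 -0.007] [-0.131  0.207  1.638 -0.     1.297  1.44 ]
180 None [-0.131  0.207  1.638 -0.     1.297 -1.701]
[(np.float64(1.4402063999090036), 0, np.float64(1.447651934323102))]
34.37010214786335 [ 0.563 -0.158  1.669]
33.66889497457417 [ 0.159 -0.263 -4.397] [-0.487 -0.152  0.092]
33.91445158529041 [ 0.546  0.548 -3.558] 37.95
1561 [637.195 -31.027 259.504]
sphere [631.655 -29.895  88.063] top 268.0625443745754
1546 [625.445 -44.707 257.015]
sphere [631.069 -31.5    85.983] top 265.9828283298842
```

View pics/t3.png

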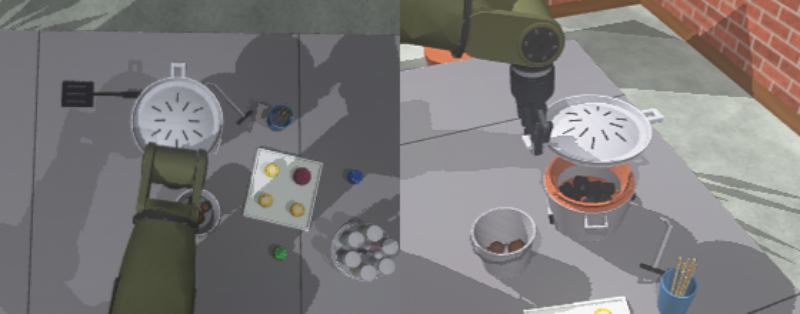

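Picture: the pan is held over the stove, near level, with its far ear at (178,70) in the left half. I'll get the tilt and centre from the lip, offline.

```bash
python3 - <<'E'
from h import *
np.set_printoptions(suppress=True,precision=3)
for n in ("top","side"):
    P=cloud(dict(np.load(n+"1.npz"))).reshape(-1,3); c=np.array([633.,-30.])
    for _ in range(4):
        d=np.hypot(*(P[:,:2]-c).T); q=P[(d>98)&(d<115)&(P[:,2]>225)&(P[:,2]<275)&(P[:,0]>560)]
        s=rcirc(q,108,c); c=s[:2]
    far=P[(P[:,0]>c[0]+113)&(P[:,0]<c[0]+150)&(abs(P[:,1]-c[1])<25)&(P[:,2]>220)&(P[:,2]<280)]
    A=np.c_[q[:,:2]-c,np.ones(len(q))]; sol=np.linalg.lstsq(A,q[:,2],rcond=None)[0]
    print(n,"lip",s,"tilt,z",sol,len(q),"far ear",far.mean(0),len(far))
E
```

```text
top lip [636.003 -29.888 103.709] tilt,z [ -0.022   0.    251.251] 533 far ear [766.839 -30.659 253.184] 66
side lip [634.364 -33.323 104.784] tilt,z [ -0.017  -0.001 248.495] 731 far ear [763.597 -36.118 249.105] 98
```

```bash
python3 - <<'E'
from h import *
np.set_printoptions(suppress=True,precision=2)
q=quat((0,-1,0),(-0.025,0,1)); x,y=505.2,-27.9
bot.servo_line([x,y,200],q,speed=60)
bot.servo_line([x,y,152],q,speed=40)
f=bot.servo_line([x,y,138],q,speed=15,until_force=8); s=bot.read_state(); print(f,s["ee_pos"],s["ft_force"],s["moment"],s["grip_width"])
open_=bot.move_gripper(55); bot.dwell(0.3); s=bot.read_state(); print(s["ft_force"],s["grip_width"])
bot.servo_line([x,y,260],speed=150)
bot.move_to([380,-280,300],best([380,-280,300],90))
for n,c in zip(("top","side"),cams()):
    np.savez(n+"2.npz",**{k:np.array(v) for k,v in c.items()})
    P=cloud(c).reshape(-1,3); cc=np.array([633.,-30.])
    for _ in range(4):
        d=np.hypot(*(P[:,:2]-cc).T); m=P[(d>98)&(d<115)&(P[:,2]>120)&(P[:,2]<155)]
        r=rcirc(m,108,cc); cc=r[:2]
    sol=np.linalg.lstsq(np.c_[m[:,:2]-cc,np.ones(len(m))],m[:,2],rcond=None)[0]
    d=np.hypot(*(P[:,:2]-cc).T); print(n,r,"tilt",sol,"crown z",np.median(P[(d<15)&(P[:,2]>100)][:,2]))
print(bot.read_state()["clock"])
im=[dict(np.load(n+"2.npz"))["image"] for n in ("top","side")]
cv2.imwrite("pics/t4.png",cv2.resize(np.hstack([im[0][120:260,180:380],im[1][130:270,200:400]]),(800,280)))
E
```

```text
True [505.03 -27.89 139.88] [-1.6  -0.08  4.87] [-0.16  0.22 -0.02] 33.86907315641088
[-0.1   0.67 -0.06] 54.83741523213516
top [633.56 -28.99 103.89] tilt [ -0.     0.   140.68] crown z 157.1061830445825
side [631.49 -32.6  104.81] tilt [ -0.    -0.   138.42] crown z 154.41639576186395
44.0167
```

View pics/t4.png

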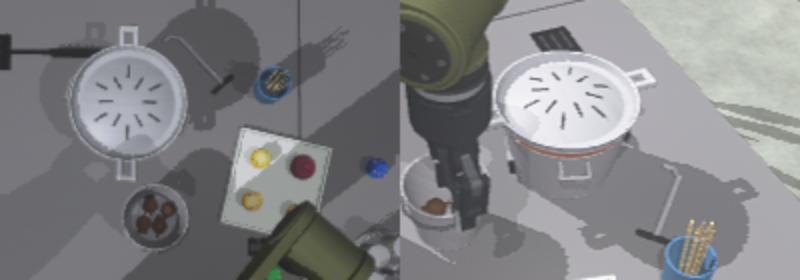

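The pan is home: tilt is about 0, crown height about 156 mm, and the centre is within 2 mm of the stove's. Onion next.

```bash
cat >> h.py <<'E'
CR=np.array([632.3,-30.,157.])
def place(phi,d,h,opening,jaw=None):
    """set down an item gripped h mm above its foot, on the dome at azimuth phi (deg), arc point d from the axis"""
    a=np.radians(phi); th=np.arcsin(d/180); n=np.array([np.sin(th)*np.cos(a),np.sin(th)*np.sin(a),np.cos(th)])
    c=CR-[0,0,180]+180*n
    t=(-np.sin(a),np.cos(a),0) if jaw is None else jaw
    o=[(abs(j[5]),s) for s in (1,-1) for j in [bot.ik(c+n*(h+60),quat(np.multiply(t,s),n))] if j is not None]
    q=quat(np.multiply(t,min(o)[1]),n)
    bot.move_to(c+n*(h+60)+[0,0,40],q); bot.servo_line(c+n*(h+10),speed=150)
    f=bot.servo_line(c+n*(h-4),speed=15,until_force=2.0); p=bot.read_state()["ee_pos"]
    bot.dwell(0.2); bot.move_gripper(opening); bot.dwell(0.2)
    print("touch",f,"h",(p-c)@n,"nominal",h); bot.servo_line(p+n*70,speed=120)
E
python3 - <<'E'
from h import *
np.set_printoptions(suppress=True,precision=1)
for ph in (180,60,-60):
    a=np.radians(ph); n=np.array([.28*np.cos(a),.28*np.sin(a),.96])
    for s in (1,-1): print(ph,s,bot.ik(CR-[0,0,180]+n*260,quat((-s*np.sin(a),s*np.cos(a),0),n)))
print(pick((526,-384.5),-11,25,64,25,up=200))
place(0,0,20,62,jaw=(0,1,0))
bot.servo_line([632.3,-30,280])
bot.move_to([400,100,320],best([400,100,320],90)); q=cams()
for w in ("corn","onion"): print(w,find(q,w,yr=(-430,-200)))
for c in q:
    b=blobs(c,(580,690),(-90,30),(150,210),COL["onion"][0]); print([(p.mean(0),p.max(0)) for _,p in b])
print(bot.read_state()["clock"])
cv2.imwrite("pics/t5.png",cv2.resize(np.hstack([q[0]["image"][120:260,180:380],q[1]["image"][130:330,200:380][:140,:]]),(800,295)))
E
```

```text
180 1 [-0.1  0.2  1.7  0.   0.9  1.4]
180 -1 [-0.1  0.2  1.7  0.   0.9 -1.7]
60 1 [ 0.1  0.7  1.  -0.2  1.6 -2.5]
60 -1 [ 0.1  0.7  1.  -0.2  1.6  0.6]
-60 1 [-0.3  0.7  1.   0.2  1.6 -0.8]
-60 -1 [-0.3  0.7  1.   0.2  1.6  2.4]
48.53564444317756
touch True h 19.999126873891697 nominal 20
corn [[array([ 543.2, -294.9,   18.8]), array([ 457.1, -277.3,   18.1]), array([ 431.7, -365.2,   18.5])], [array([ 540.9, -298.6,   15.9]), array([ 456.1, -281.7,   16.3]), array([ 430.9, -370.6,   16.4])]]
onion [[], []]
[(array([633.4, -27.2, 182.7]), array([655.6,  -5. , 195.3]))]
[(array([628.9, -39.8, 176.6]), array([653.3,  -1.3, 191.4]))]
54.8667
```

View pics/t5.png

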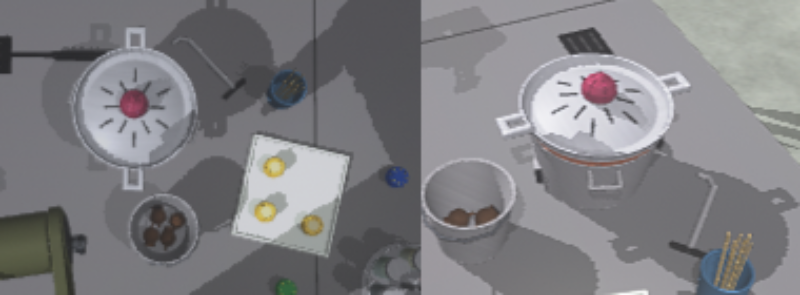

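Picture: the onion sits centred on the crown at (134,103), and the three corn rounds haven't moved. Now I'll place the first round.

```bash
cat > corn.py <<'E'
from h import *
np.set_printoptions(suppress=True,precision=1)
def look(name):
    bot.move_to([400,100,320],best([400,100,320],90)); q=cams()
    print("platter",find(q,"corn",yr=(-430,-200)))
    for c in q:
        for w in ("corn","onion"):
            for _,p in blobs(c,(540,720),(-120,70),(135,210),COL[w][0]):
                m=p.mean(0); print(w,m-CR,"r",np.hypot(*(m-CR)[:2]),p.max(0)[2],len(p))
    print(bot.read_state()["clock"])
    cv2.imwrite(name,cv2.resize(np.hstack([q[0]["image"][140:230,210:310],q[1]["image"][150:240,230:330]]),(800,360)))
E
python3 - <<'E'
from corn import *
print(pick((542,-297),-11,27,52,25,up=230))
place(-60,51,22,46)
look("pics/t6.png")
E
```

```text
37.2198081142131
touch True h 21.567856667708526 nominal 22
platter [[array([ 457.1, -277.3,   18. ]), array([ 431.6, -365.5,   18.6])], [array([ 456.1, -281.8,   16.3]), array([ 431. , -370.7,   16. ])]]
corn [ 21.4 -45.1  13.2] r 49.95258573288849 182.21145827127975 69
onion [ 1.1  3.  25.6] r 3.1528270250698345 195.42988263220423 132
corn [ 17.5 -54.7   6. ] r 57.450268022919424 176.44835594648896 120
onion [-3.3 -9.2 19.3] r 9.771517718603734 192.2984583020292 189
64.0417
```

View pics/t6.png

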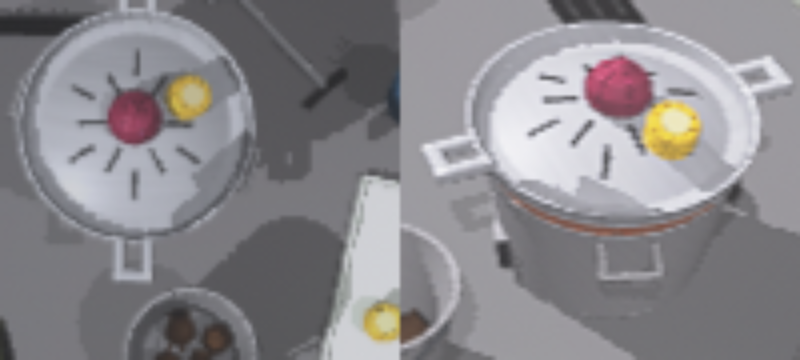

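The first round stands square on the dome beside the onion, at (190,97). The other two next.

```bash
python3 - <<'E'
from corn import *
print(pick((456.5,-279.4),-11,27,52,25,up=230))
place(180,51,22,46)
bot.servo_line([520,-60,300])
q=[bot.read_camera("side")]; c=find(q,"corn",yr=(-430,-200))[0]; print(c)
assert len(c)==1 and np.hypot(c[0][0]-431,c[0][1]+370.5)<6
print(pick((431.3,-368),29.5,27,52,25,up=230))
place(60,51,22,46)
look("pics/t7.png")
E
```

```text
37.21946208884114
touch True h 18.660718991025945 nominal 22
[array([ 431.2, -370.1,   16.2])]
37.14737035425498
touch True h 21.638915045885813 nominal 22
platter [[], []]
corn [23.5 45.7 12.9] r 51.3948019491137 179.2051188770281 67
corn [ 21.4 -45.3  13.7] r 50.08206325349288 179.7442934333974 68
corn [-54.7   0.8  12.7] r 54.74211492928012 175.2848725862125 58
onion [ 1.3  3.1 25. ] r 3.3690550976605578 196.90207025974178 133
corn [22.2 38.7 11.6] r 44.62448021708718 177.13251162057622 58
corn [-57.6 -10.9   4.7] r 58.63272933176016 173.62867486724542 112
corn [ 17.6 -54.5   5.8] r 57.30250942936353 174.60851369506963 120
onion [-3.2 -9.7 19.5] r 10.195571916472943 191.7306296765571 188
84.05
```

View pics/t7.png

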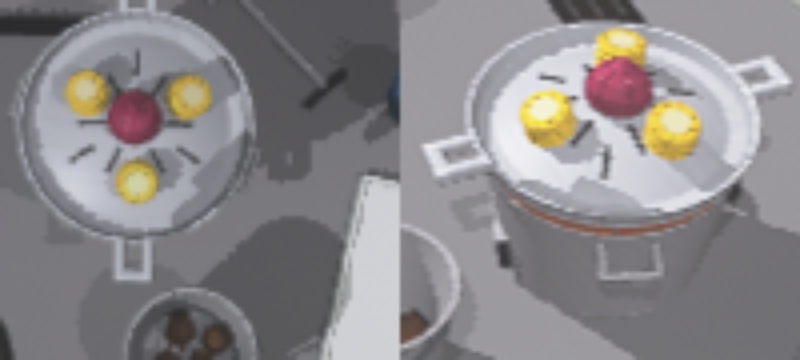

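The onion and all three rounds stand on the dome: rounds at (88,92), (190,97) and (137,182), onion at (134,117). One last check for drift, the pan's seating and the nuts, then I'll hand in.

```bash
python3 - <<'E'
from corn import *
bot.dwell(2.0); q=cams()
P=cloud(q[0]).reshape(-1,3); cc=np.array([633.,-30.])
d=np.hypot(*(P[:,:2]-cc).T); m=P[(d>98)&(d<115)&(P[:,2]>120)&(P[:,2]<155)]; print("lip",rcirc(m,108,cc),np.linalg.lstsq(np.c_[m[:,:2]-cc,np.ones(len(m))],m[:,2],rcond=None)[0])
for _,p in blobs(q[0],(540,720),(-120,70),(135,210),COL["corn"][0]): print("corn",p.mean(0)-CR)
print("nuts",find(q[:1],"nut"))
I=q[0]["image"]; cv2.imwrite("pics/t8.png",cv2.resize(I[110:290,130:390],(780,540)))
E
```

```text
lip [633.3 -29.4 103.9] [ -0.  -0. 141.]
corn [23.7 45.1 13.2]
corn [ 21.6 -45.2  12.8]
corn [-55.2   1.   13.1]
nuts [[array([ 437.5, -107.6,   28. ])]]
```

View pics/t8.png

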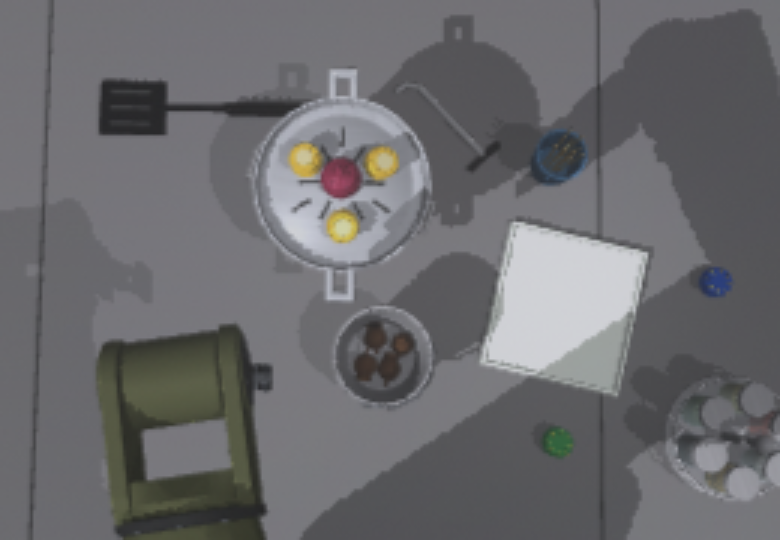

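The picture shows four nuts in the pail around (384,352), with the pan, onion and corn all in place. The cup, flipper and lifter haven't moved, and no stray nuts show in this view.

```bash
python3 -c "
from rig import bot
print(bot.finish_job(), bot.read_state()['clock'])"
```

```text
the job is handed in; nothing more can be done
the job is handed in; nothing more can be done
```

The job is done and handed in. All four gum nuts are in the pail, the pan is seated in the stove, the onion is on the crown, and the three corn rounds stand square to the slope around it. The robot's clock stood at 84 s when the last round was down, well under the 208 s limit.

- **Pan:** the lip measured level, about 1 mm off the stove's axis. The crown read 154–157 mm high from the two cameras, against 157 mm when home.
- **Onion and corn:** by top view the onion was about 3 mm off the crown and the rounds 50–55 mm from it. The rounds had moved no more than about 1 mm after a 2 s wait.
- **Things left alone:** the cup, flipper and lid lifter looked unmoved in the last picture. I judged that by eye, not by measurement.

**Disagreements:**
- The two cameras differed by about 2–5 mm throughout. I mostly averaged them.
- The front round touched the dome about 3 mm lower along the tool than expected. Both cameras still put it within limits, at 55–59 mm from the crown.
- In the last check the colour detector found only one nut, because the others lay in shadow. All four are visible in the last picture.

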